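# Free the spring draw tester and hold its slide at the index

### The arm

A 6-joint arm with a two-finger parallel gripper is mounted at the origin on a cart in front of the work surface, level with it; the furniture and walls round the work are solid. World frame = base frame: x ahead of the robot, y to its left, z up, the work surface at z = 0. Lengths are in mm, angles in degrees, forces in N, time in s.
With the tool pointing down it reaches from about 350 to 850 mm from the base axis. Payload 8.1 kg.
Tool frame: the origin (TCP) lies midway between the tips of the shut fingers; the grasp point (between the pads) lies 19 mm behind it; z points along the fingers, y is the line along which they close (so a half turn about z gives the same grasp; the last joint's range is limited). The gripper opens to 85 mm and grips with 20 to 120 N. Pads are 22 mm wide; open, the fingers measure 114 mm over their backs; the gripper's body (76 mm by 85 mm) begins 54 mm behind the grasp point. The pads swing forward as they close: fully open they stand 13 mm farther back than shut.
Start: joints at [63.002, 7.471, 85.268, -0, 87.261, -4.893], TCP at [225.76, 555.912, 231.292] pointing down, gripper open.
Joint ranges: [-169.43, 169.43], [-51.17, 129.36], [1.28, 143.12], [-76.62, 256.62], [0, 156.53], [-152.29, 152.29]. Speed limits (degrees/s): [136.94, 136.94, 159.86, 180, 180, 180].

### API

Orientations are given as [roll, pitch, yaw] about the fixed x, y, z axes, in that order (R = Rz(yaw) Ry(pitch) Rx(roll)).
In Python, from bench import r gives the robot as it stands. The module is installed in compiled form; this text tells all that it offers.
- The arm moves only by the tool jog_arm, never from a script. Its argument "rows" is a list of rows, each a list of 2 entries, a list of its own where there are three numbers: the shift along the tool's x, y, z in mm, then the turn, a rotation vector about the tool's x, y, z in rad. A call has 1 to 10 rows; each row is the pose to reach, as a shift and turn from the pose commanded when the call began, along the tool's axes at that moment; what a row does not reach only later rows make up. A row lasts 1/10 s, in which the tool goes at most 50 mm and 8.59 degrees, less where a joint would pass 70% of its speed; a pose out of reach is approached as far as the arm can. A call with a gripper value outside its range is refused whole. "grip" is the finger opening in mm, from 0 to 85.4, set as the call begins (left out, the last holds). The fingers move at their own pace and stop on an object; "force" is the grip in N (left out, the last holds). Time passes only in rows, so rows that repeat a pose let the fingers close. It gives the time, the measured TCP pose, the force, the opening and the grip force at its end, in the units of the state.
- r.sense(): the state, without advancing time (a new reading comes with each control period).
- r.snapshot(name): name is "scene" or "top" or "wrist"; returns (picture, depth): 420x560x3 uint8, blue, green, red; 420x560 float32, mm along the optical axis (not along the pixel's ray), 0 where there is no reading.
- r.camera_params(name): a dict with "fx", "fy", "cx", "cy" (pixels), "pose" (4x4, takes a point from camera to world coordinates); the wrist camera has in their place "tool_from_camera" (4x4, takes a point from camera to tool coordinates, whose origin is the TCP and whose axes are the flange's). Camera axes: x right, y down, z forward; pixel columns grow to the right and rows downward; lengths in mm; the calibration is good to about 2 mm. A picture is of the moment at which its call begins: read the wrist's pose just before it. camera_params takes no time and is no camera call.
- r.hand_in(): hands the job in; it is judged then, once.
The state is a dict: "time": time; "joint_pos": joint angles; "qd": joint speeds; "joint_efforts": joint torques, N m; "tool_pos": TCP position; "tcp_rot": TCP orientation; "ft_force": force on the tool from outside, world axes, zero at the start; "wrist_torque": the same for the moment, N m; "finger_gap": finger opening in mm; "grip_force": force on a finger pad.
Only numpy, scipy, OpenCV 4.12 (cv2) and the standard library are available. Lean on these libraries where they do the work, as an engineer would, in place of code of your own. Each camera call takes 0.05 s, during which the arm holds its last target. There are 200 camera calls.

### The job

On the spring tester on the bench, throw the lever fully across into the notch that has the upright pin standing beside it (not the one with the flat plug); this frees the slide. Then pull the slide out by its T-handle, against its return spring, until its pointer lines up with the thin fin of the clip on the scale, and finish while still holding the handle there with the lever left in its notch. Leave the small parts lying about where they are.

Things in the scene. Friction and masses are not known exactly. Their poses are not given: they have to be found in the camera images.
- draw_tester: The tester, fixed: dark steel base plate 295 x 265 x 12 mm. Origin under its middle at bench height; x along the slide line, away from the robot (the slide pulls out along -x), y left, z up. Lever pivot at x -58, y -20 mm; slide line at y +60, T-handle at x -40 when fully in; behind it a spring barrel, x 26 to 144, 65 mm high. Two loose valve springs at the right rear, up to 44 mm high.
- range_lever (a joint): Lever angle, rad, about its upright pivot, counter-clockwise from above, -0.76 to 0.76. At 0 it points along the tester's -y; positive moves the knob to +x. Starts within 0.2 of 0, where a bolt under the hub locks the slide in (a few mm of play). Stays where left. Notches with a sprung detent at -0.70 and +0.70: from 0.4 it resists (up to 12 N at the knob), past 0.6 it snaps in; both free the slide.
- lever_knob (a point): Centre of the grip of the lever's black upright round knob: 22 mm diameter, top 103 mm and this point 88 mm above the bench, 80 mm from the pivot. It stands on a flat steel lever bar whose top is 53 mm above the bench; nothing else within 45 mm of the knob is higher than that bar. It moves level, on its arc.
- notch_pin: The marker: upright plain steel pin, 8 mm diameter, 30 mm tall on the base plate, fixed beside the notch to be used, on the lever's line in that notch, 108 mm from the pivot (28 mm outside the knob when the lever is in). Origin at the centre of its foot, 12 mm above the bench. It may stand at the notch nearer the robot or at the farther one.
- blank_plug: Flat steel plug, 12 mm diameter, 3 mm high, in the same place beside the other notch (not to be used). Fixed; origin at the centre of its foot.
- draw_slide (a joint): How far the slide is drawn out, in m, along the tester's -x: 0 fully in, 0.095 fully out. Return spring 4.5 N at 0, plus 0.9 N per cm; let go, it runs back in.
- handle_grip (a point): Middle of the T-handle's crossbar: black round bar, 20 mm diameter, 80 mm long along the tester's y, axis 88 mm above the bench, on a 14 mm stem above the aluminium slide block (50 x 50 mm, top 45 mm above the bench). Can be pinched from above, one finger in front of the bar (-x side), one behind it, where more than 50 mm are free.
- pointer_tip (a point): Tip of the slide's pointer, a thin dark blade 3 mm wide that reaches left from the slide block over the scale, 41 mm above the bench. In the tester's x it is exactly level with the crossbar's axis.
- index_fin (a point): The mark: thin upright fin (3 mm wide, top 50 mm above the bench) on a dark steel clip (14 x 26 mm) fixed on the scale bar, left of the slide. Axes as the tester's. The pointer is at the mark when pointer tip and fin have the same x in the tester's frame: 50 to 75 mm of draw, as its place along the scale differs from job to job.
- valve_spring_0: Steel valve spring standing at the right rear of the tester's plate, 24 mm diameter, 32 mm high. Loose bystander, to be left alone. Origin at the centre of its underside.
- valve_spring_1: Like the other valve spring, 24 mm diameter, 32 mm high, to its left. Loose bystander, to be left alone. Origin at the centre of its underside.
- bearing: Ball bearing lying on the bench in front of the tester, 52 mm diameter, 15 mm high. Loose bystander, to be left alone. Origin at the centre of its underside.
- tappet_0: Bucket tappet on the bench to the right, beyond the dish, 29 mm diameter, 22 mm high. Loose bystander, to be left alone. Origin at the centre of its underside.
- spanner_13: Spanner lying to the right behind the engine cylinder head, 177 x 34 x 8 mm. Loose bystander, to be left alone. Origin at the centre of its underside.
- magnet_dish: Round steel parts dish to the right of the tester, 107 mm diameter, 20 mm high. Loose bystander, to be left alone. Origin at the centre of its underside.

How it is judged (in metres and radians):
On the way, in this order (a step that is already met when the one before it is completed fails the run):
1. the lever stands in the notch beside the upright pin (horizontal distance between lever_knob and notch_pin below 0.0315 m), for 0.3 s.
2. the slide is drawn out to the fin and held by its T-handle (x of pointer_tip in the frame of index_fin between -0.005 and 0.005 m and contact force between the fingers and draw_slide above 3 N and horizontal distance between lever_knob and notch_pin below 0.0315 m), for 0.3 s.
At the end, for the whole second after the job is handed in: The lever is in the notch beside the upright pin (within about 8 degrees), the pointer is within 5 mm of the fin along the slide and at rest, and the fingers hold the T-handle (more than 3 N) through the last second (all of step 2 and velocity of joint draw_slide between -0.01 and 0.01 m/s); the arm keeps its last pose, push and grip.
It fails at once if a small bystander part is pushed by more than 30 mm (distance of any of valve_spring_0, valve_spring_1, bearing, tappet_0, spanner_13, magnet_dish from where it was at the start of the episode above 0.03 m).
It also fails if it takes over 40 s, if anything falls off the work surface, if the arm or the gripper's body presses on something with over 40 N, if the wrist force passes 120 N, or if a joint passes its speed limit or range.

## Working session

There is one attempt and no reset: what is moved stays moved. The work goes in short steps, Python scripts to look and compute and a tool call to move; the robot and the scene stay as the last step left them, time stands still between calls to the robot, and variables do not carry over. Pictures are saved under pics/ and viewed, at most 10 in all, crops included, and the job is handed in when it is done.

Besides the shell and the picture viewer there is one more tool, called after "Emit:" as a command line: name --argument value ..., lists and objects as JSON in quotes. jog_arm: Moves the arm, as the interface text tells. Its arguments: {"type":"object","properties":{"rows":{"type":"array"},"grip":{"type":"number"},"force":{"type":"number"}},"required":["rows"]}

```bash
mkdir -p pics
cat > h.py <<'E'
import numpy as np, cv2
from bench import r
from scipy.spatial.transform import Rotation as R
def cam(n):
    p=r.camera_params(n); s=r.sense()
    if 'pose' in p: T=np.array(p['pose'])
    else:
        W=np.eye(4); W[:3,:3]=R.from_euler('xyz',s['tcp_rot'],degrees=True).as_matrix(); W[:3,3]=s['tool_pos']
        T=W@np.array(p['tool_from_camera'])
    return p,T
def ray(p,T,u,v,z):
    d=T[:3,:3]@np.array([(u-p['cx'])/p['fx'],(v-p['cy'])/p['fy'],1]); o=T[:3,3]
    return o+d*(z-o[2])/d[2]
def proj(p,T,X):
    c=np.linalg.inv(T)@np.append(X,1); return c[0]/c[2]*p['fx']+p['cx'],c[1]/c[2]*p['fy']+p['cy']
def cloud(p,T,D):
    v,u=np.mgrid[:D.shape[0],:D.shape[1]]
    P=np.stack([(u-p['cx'])/p['fx']*D,(v-p['cy'])/p['fy']*D,D,np.ones_like(D)],-1)@T.T
    P[D==0]=np.nan; return P[...,:3]
E
python3 - <<'E'
from h import *
print(r.sense())
for n in('top','scene'):
    p,T=cam(n);print(n,p['fx'],T.round(2).tolist())
    a,d=r.snapshot(n);cv2.imwrite(f'pics/{n}0.png',a);np.save(f'{n}0.npy',d)
E
```

```text
{'time': 0.0, 'joint_pos': array([ 6.30021910e+01,  7.51409717e+00,  8.53302787e+01,  4.09319967e-03,
        8.72615675e+01, -4.89442735e+00]), 'qd': array([ 0.00167311, -0.03691456,  0.10192507, -0.1013424 , -0.08217793,
        0.04020603]), 'joint_efforts': array([-4.31432791e-04, -5.69410408e+01, -5.00550735e+01, -5.31659152e-04,
        1.54584873e-02, -2.38362912e-05]), 'tool_pos': array([225.4837347 , 555.42208306, 230.24539552]), 'tcp_rot': array([-1.79894792e+02, -1.31123303e-02,  1.57896407e+02]), 'ft_force': array([-0.21751999,  0.2913432 , -1.71517689]), 'wrist_torque': array([-0.03503296, -0.0457559 , -0.02720634]), 'grip_force': 0.0, 'finger_gap': 85.40519648658152}
top 387.07623693338735 [[0.02, -0.99, 0.17, 386.69], [-1.0, -0.02, -0.0, -59.64], [0.0, -0.17, -0.99, 1181.4], [0.0, 0.0, 0.0, 1.0]]
scene 430.7163931122961 [[0.79, -0.31, 0.53, 74.02], [-0.61, -0.38, 0.69, -733.57], [-0.01, -0.87, -0.5, 566.12], [0.0, 0.0, 0.0, 1.0]]
```

View pics/top0.png

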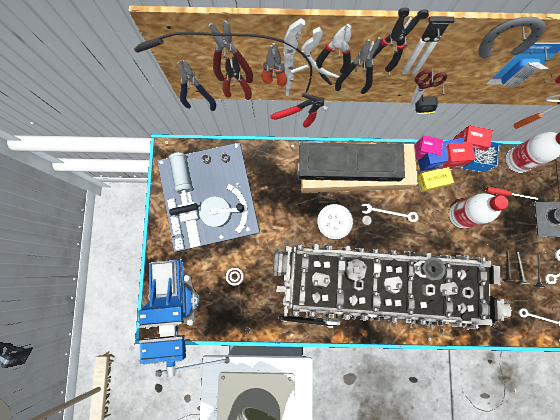

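View pics/scene0.png

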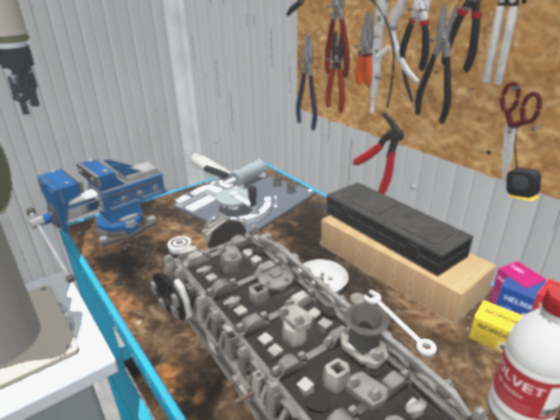

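Run:
```python
from h import *
a=cv2.imread('pics/top0.png')
cv2.imwrite('pics/crop0.png',cv2.resize(a[135:260,145:270],(600,600),interpolation=cv2.INTER_CUBIC))
p,T=cam('top')
for u,v in [(159,158),(241,144),(259,231),(176,251)]: print(ray(p,T,u,v,12).round(1))
print(r.camera_params('wrist'))
```

```text
[740.6 323.8  12. ]
[791.6  68.9  12. ]
[517.2   4.3  12. ]
[451.9 252.   12. ]
{'fx': 300.9805254699982, 'fy': 300.9805254699982, 'cx': 279.6156604388567, 'cy': 208.7902636990966, 'tool_from_camera': array([[-8.80366458e-04, -9.61997679e-01, -2.73056204e-01,
         6.96844215e+01],
       [ 9.99999571e-01, -9.25273964e-04,  3.56898139e-05,
         2.07086528e-01],
       [-2.86985315e-04, -2.73056056e-01,  9.61998081e-01,
        -1.42248798e+02],
       [ 0.00000000e+00,  0.00000000e+00,  0.00000000e+00,
         1.00000000e+00]])}
```

View pics/crop0.png

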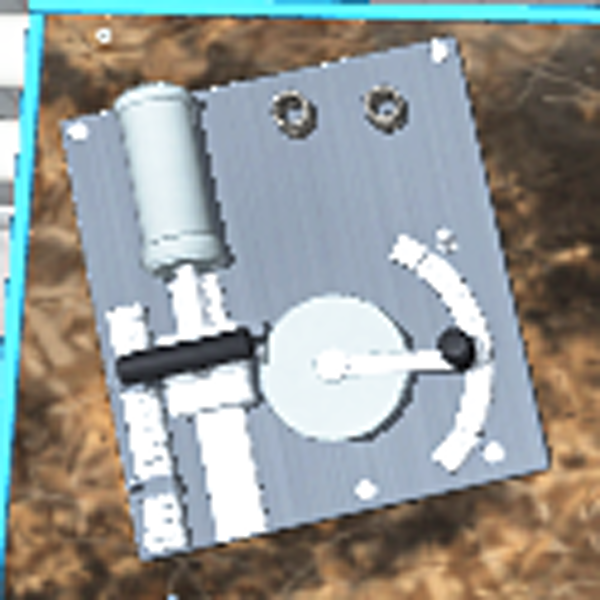

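Run:
```python
from h import *
p,T=cam('top');P=cloud(p,T,np.load('top0.npy'))
sub=P[255:365,135:205].reshape(-1,3); sub=sub[sub[:,2]>30]
print(sub.min(0),sub.max(0))
m=P[135:255,145:265]
def pt(cu,cv): 
    q=P[int(round(135+cv/4.8)),int(round(145+cu/4.8))]; return q.round(1)
for c in [(455,345),(190,355),(330,365),(445,240),(493,452),(150,487)]: print(c,pt(*c))
```

```text
[140.48161236 142.5316682   30.04752961] [426.21732494 309.79670927 183.43693504]
(455, 345) [574.2  55.  102.9]
(190, 355) [566.6 211.8  95.5]
(330, 365) [569.2 136.4  54. ]
(445, 240) [654.6  71.2  30.9]
(493, 452) [522.8  38.   10.7]
(150, 487) [495.2 249.5  32.1]
```

Emit:
jog_arm --rows '[[[0,0,-60],[0,0,0]],[[-515,-380,-60],[0,0,0.967]],[[-515,-380,-60],[0,0,0.967]],[[-515,-380,-60],[0,0,0.967]],[[-515,-380,-60],[0,0,0.967]],[[-515,-380,-60],[0,0,0.967]],[[-515,-380,-60],[0,0,0.967]],[[-515,-380,-60],[0,0,0.967]],[[-515,-380,-60],[0,0,0.967]],[[-515,-380,-60],[0,0,0.967]]]' --grip 60

```text
time: 1.1
tool_pos: [461.1, 170.2, 288.1]
tcp_rot: [-180.0, -0.0, 102.5]
ft_force: [0.7, 1.3, -0.3]
finger_gap: 59.9
grip_force: 0.0
```

Run:
```python
from h import *
r.snapshot('wrist')
p,T=cam('wrist');a,d=r.snapshot('wrist');cv2.imwrite('pics/w1.png',a);np.savez('w1.npz',T=T,d=d)
print(r.sense()['tool_pos'])
```

```text
[462.88313088 166.93786758 287.83990622]
```

View pics/w1.png

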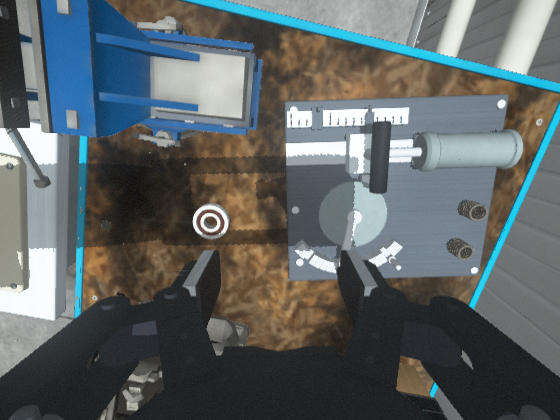

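Run:
```python
from h import *
a=cv2.imread('pics/w1.png')
cv2.imwrite('pics/w1c.png',cv2.resize(a[90:285,280:480],(800,600)[:1]*1+(780,) if 0 else (600,585),interpolation=cv2.INTER_CUBIC))
p=r.camera_params('wrist');T=np.load('w1.npz')['T']
for n,u,v,z in [('fl',286,101,12),('br',473,276,12),('nr',290,279,12),('barL',373,157,88),('pivot',356,216,56),('finclip',317,117,30)]: print(n,ray(p,T,u,v,z).round(1))
P=cloud(p,T,np.load('w1.npz')['d'])
for u,v in [(317,107),(317,117),(380,130),(380,157),(380,185),(356,216),(398,268),(300,262)]: print(u,v,P[v,u].round(1))
```

```text
fl [452.2 260.1  12. ]
br [789.9  71.9  12. ]
nr [514.5   7.3  12. ]
barL [560.4 217.6  88. ]
pivot [571.6 138.4  56. ]
finclip [494.7 248.4  30. ]
317 107 [490.2 259.1  45.3]
317 117 [494.3 248.3  34.1]
380 130 [556.6 247.1  96.2]
380 157 [565.  219.6  96.8]
380 185 [574.2 189.7  97.3]
356 216 [570.9 138.9  57.9]
398 268 [656.8  72.4  40.9]
300 262 [522.9  39.3  13.2]
```

View pics/w1c.png

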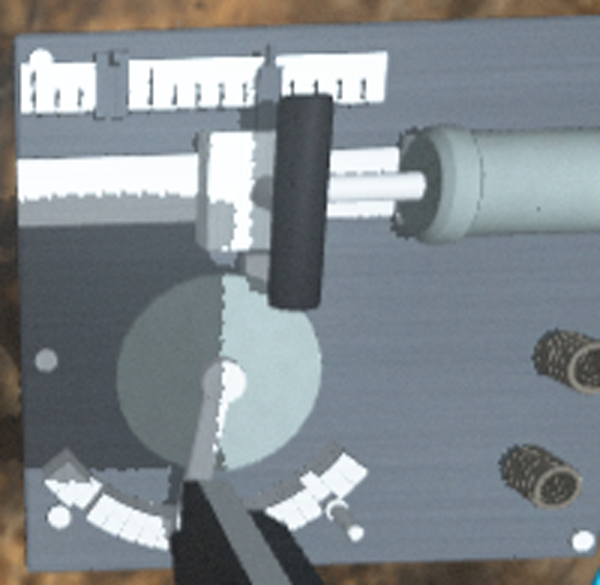

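Run:
```python
from h import *
p,T=cam('top');a=cv2.imread('pics/top0.png')
P=cloud(p,T,np.load('top0.npy'))
g=a.max(2)<70
m=g&(P[...,2]>85)&(P[...,2]<110); n,l,st,c=cv2.connectedComponentsWithStats(m.astype(np.uint8))
for i in range(1,n):
    if st[i,4]>15 and 150<c[i][0]<260 and 140<c[i][1]<250: print(st[i],c[i],ray(p,T,*c[i],103).round(1),ray(p,T,*c[i],95).round(1))
k=np.array([574,56.]);piv=np.array([571,138.])
s=r.sense();M=R.from_euler('xyz',s['tcp_rot'],degrees=True).as_matrix();print(s['tool_pos'],M.round(3).tolist())
```

```text
[170 203  28  12 118] [183.52542373 208.87288136] [565.6 214.1 103. ] [566.9 216.2  95. ]
[237 204   7   8  23] [240.65217391 207.47826087] [572.8  53.1 103. ] [574.2  53.9  95. ]
[462.88313088 166.93786758 287.83990622] [[-0.21, 0.978, 0.0], [0.978, 0.21, -0.002], [-0.002, -0.0, -1.0]]
```

Emit:
jog_arm --rows '[[[-133,85,0],[0,0,0.175]],[[-133,85,0],[0,0,0.175]],[[-133,85,0],[0,0,0.175]],[[-133,85,0],[0,0,0.175]],[[-133,85,128],[0,0,0.175]],[[-133,85,128],[0,0,0.175]],[[-133,85,128],[0,0,0.175]],[[-133,85,128],[0,0,0.175]]]'

```text
time: 2.0
tool_pos: [568.0, 61.6, 154.2]
tcp_rot: [-179.4, -0.0, 92.5]
ft_force: [-1.0, -0.0, -0.5]
finger_gap: 60.0
grip_force: 0.0
```

Run:
```python
from h import *
p,T=cam('wrist');a,d=r.snapshot('wrist');cv2.imwrite('pics/w2.png',a);np.savez('w2.npz',T=T,d=d)
s=r.sense();print(s['tool_pos'],s['tcp_rot'])
print(proj(p,T,[573.5,54.5,103]))
pt,Tt=cam('top');b,dt=r.snapshot('top');cv2.imwrite('pics/t2.png',b)
```

```text
[570.15023251  61.49691879 157.92118626] [-1.79674856e+02 -2.09519236e-02  9.25001197e+01]
(np.float64(288.4186696728503), np.float64(239.71297135508206))
```

View pics/w2.png

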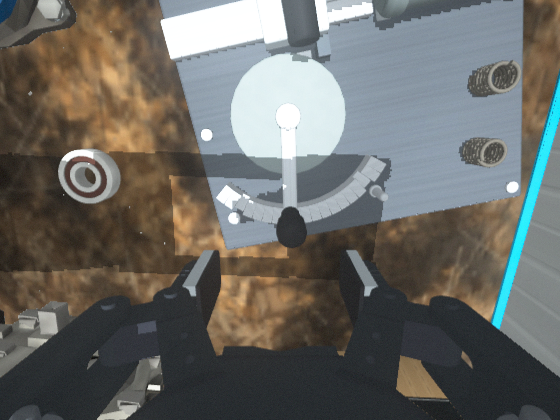

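Run:
```python
from h import *
p=r.camera_params('wrist');f=np.load('w2.npz');T=f['T'];P=cloud(p,T,f['d'])
for n,u,v,z in [('knob',292,235,103),('piv',288,116,57),('pintop',382,196,42),('pinfoot',375,188,12),('plug',234,217,15)]: print(n,ray(p,T,u,v,z).round(1),P[v,u].round(1))
a=cv2.imread('pics/w2.png');m=(a.max(2)<60)&(P[...,2]>95)&(P[...,2]<108);m[:200]=0;m[260:]=0;m[:,:260]=0;m[:,320:]=0
v,u=np.nonzero(m);print(len(u),u.mean(),v.mean(),P[m].mean(0), ray(p,T,u.mean(),v.mean(),103))
s=r.sense();print(s['tool_pos'],s['time'])
```

```text
knob [575.8  58.1 103. ] [575.8  58.  102.8]
piv [569.8 136.8  57. ] [569.8 136.8  57.7]
pintop [654.5  74.6  42. ] [655.1  74.2  40.5]
pinfoot [657.2  75.4  12. ] [654.7  77.   19.8]
plug [522.2  41.   15. ] [522.4  41.2  15.9]
668 291.377245508982 232.5943113772455 [575.33840782  59.10863852 101.16279434] [575.25417959  59.79350794 103.        ]
[572.05696867  61.43034733 160.74482325] 2.1
```

Emit:
jog_arm --rows '[[[-2,3,40],[0,0,0]],[[-2,3,70],[0,0,0]],[[-2,3,91],[0,0,0]],[[-2,3,91],[0,0,0]],[[-2,3,91],[0,0,0]],[[-2,3,91],[0,0,0]]]'

```text
time: 2.7
tool_pos: [577.8, 59.0, 72.7]
tcp_rot: [179.7, 0.0, 92.5]
ft_force: [0.0, 0.4, 1.4]
finger_gap: 59.9
grip_force: 0.0
```

Emit:
jog_arm --rows '[[[0,0,0],[0,0,0]],[[0,0,0],[0,0,0]],[[0,0,0],[0,0,0]],[[0,0,0],[0,0,0]],[[0,0,0],[0,0,0]],[[0,0,0],[0,0,0]]]' --grip 10 --force 30

```text
time: 3.3
tool_pos: [576.2, 58.8, 70.3]
tcp_rot: [179.9, 0.0, 92.5]
ft_force: [-0.9, -0.4, 6.2]
finger_gap: 20.0
grip_force: 30.1
```

Emit:
jog_arm --rows '[[[1,10,0],[0,0,-0.126]],[[3,19.5,0],[0,0,-0.251]],[[6.5,29,0],[0,0,-0.377]],[[11,38,0],[0,0,-0.503]],[[16.5,46,0],[0,0,-0.628]],[[23,53,0],[0,0,-0.754]],[[30.5,60,0],[0,0,-0.88]],[[30.5,60,0],[0,0,-0.88]],[[30.5,60,0],[0,0,-0.88]],[[30.5,60,0],[0,0,-0.88]]]'

```text
time: 4.3
tool_pos: [634.1, 92.2, 70.2]
tcp_rot: [180.0, -0.0, 142.9]
ft_force: [-4.6, 1.6, 8.5]
finger_gap: 20.1
grip_force: 30.4
```

Run:
```python
from h import *
p,T=cam('wrist');a,d=r.snapshot('wrist');cv2.imwrite('pics/w3.png',a);np.savez('w3.npz',T=T,d=d)
s=r.sense();print(s['time'],s['tool_pos'],s['tcp_rot'],s['ft_force'],s['finger_gap'],s['grip_force'])
```

```text
4.35 [634.07715257  92.21194798  70.24616393] [ 1.79993780e+02 -1.96754624e-02  1.42906852e+02] [-4.09805796  0.33260688  8.39960506] 19.923249606111522 30.359766483306885
```

View pics/w3.png

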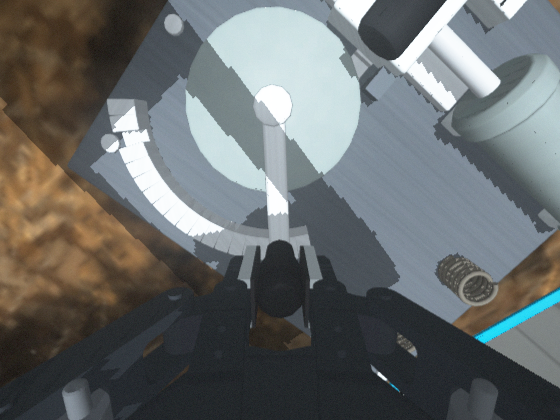

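Emit:
jog_arm --rows '[[[0,0,0],[0,0,0]],[[0,0,0],[0,0,0]],[[0,0,0],[0,0,0]],[[0,0,-40],[0,0,0]],[[0,0,-85],[0,0,0]],[[40,20,-100],[0,0,0.14]],[[80,40,-100],[0,0,0.28]],[[129,60,-100],[0,0,0.42]],[[129,60,-100],[0,0,0.56]],[[129,60,-100],[0,0,0.688]]]' --grip 60

```text
time: 5.35
tool_pos: [566.4, 219.4, 169.2]
tcp_rot: [-180.0, -0.0, 103.3]
ft_force: [0.5, 0.2, -1.0]
finger_gap: 59.9
grip_force: 0.0
```

Run:
```python
from h import *
r.snapshot('wrist');r.snapshot('wrist')
p,T=cam('wrist');a,d=r.snapshot('wrist');cv2.imwrite('pics/w4.png',a);np.savez('w4.npz',T=T,d=d)
s=r.sense();print(s['time'],s['tool_pos'],s['tcp_rot'],s['finger_gap'])
b,dt=r.snapshot('top');cv2.imwrite('pics/t4.png',b)
P=cloud(p,T,d);m=(a.max(2)<70)&(P[...,2]>88)&(P[...,2]<102);m[300:]=0
n,l,st,c=cv2.connectedComponentsWithStats(m.astype(np.uint8))
for i in range(1,n):
    if st[i,4]>100:
        q=P[l==i][:,:2];h=cv2.minAreaRect(q.astype(np.float32));print(st[i],c[i],h,q.mean(0))
```

```text
5.5 [567.33170638 217.65533203 169.12653795] [-1.79984931e+02  4.04060859e-03  1.03635220e+02] 60.26002913586229
[ 269  189   25   78 1608] [281.58830846 231.78047264] ((569.596435546875, 210.313720703125), (19.17082405090332, 60.61150360107422), 14.020200729370117) [570.62635287 208.56201008]
```

View pics/w4.png

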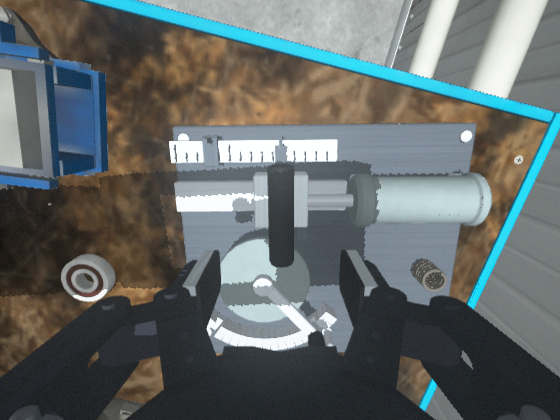

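Run:
```python
from h import *
p=r.camera_params('wrist');f=np.load('w4.npz');T=f['T'];P=cloud(p,T,f['d']);a=cv2.imread('pics/w4.png')
x=np.array([np.cos(np.radians(13.7)),np.sin(np.radians(13.7)),0])
bl=ray(p,T,281,165,92);br=ray(p,T,281.5,266,92);print('bar',bl,br,(bl+br)/2,np.linalg.norm(bl-br))
for z1,z2 in((41,50),):
  for u in(278,281,284): print('ptr',u,ray(p,T,u,142,z1)@x)
  for u in(206,209,212,215,218): print('fin',u,ray(p,T,u,142,z2)@x, P[142,u].round(1),P[138,u].round(1))
print('bar',(bl+br)/2@x)
cv2.imwrite('pics/w4c.png',cv2.resize(a[120:175,160:300],(800,314),interpolation=cv2.INTER_CUBIC))
```

```text
bar [558.43719977 257.72909771  92.        ] [577.57873754 179.27858813  92.        ] [568.00796866 218.50384292  92.        ] 80.75197162883093
ptr 278 601.2217425458504
ptr 281 603.857162035473
ptr 284 606.4925600012324
fin 206 540.1249572735995 [493.1 256.5  48.8] [492.8 259.8  49.7]
fin 209 542.6731528085977 [492.8 255.6  35.2] [493.2 259.5  40.1]
fin 212 545.2213275300636 [494.8 255.9  32.6] [494.2 259.3  32.1]
fin 215 547.7694814382523 [497.6 256.6  32.9] [497.1 260.1  33.5]
fin 218 550.3176145334188 [499.7 256.9  30.1] [498.4 260.1  26.4]
bar 603.5976871646882
```

View pics/w4c.png

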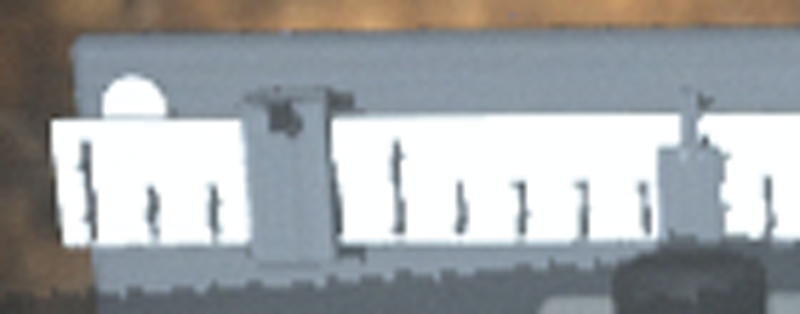

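Run:
```python
from h import *
np.set_printoptions(linewidth=200,suppress=True)
p=r.camera_params('wrist');f=np.load('w4.npz');T=f['T'];P=cloud(p,T,f['d'])
x=np.array([np.cos(np.radians(13.7)),np.sin(np.radians(13.7)),0])
for v in range(136,168,3):
    print(v,P[v,200:222,2].round(0).astype(int), (P[v,200:222]@x)[P[v,200:222,2]>42].round(1))
```

```text
136 [12 11 13 31 33 31 31 31 32 31 31 31 32 31 32 32 32 28 26 21 13 12] []
139 [11 12 34 50 51 50 50 47 43 40 35 34 33 33 33 34 34 32 10 12 12 11] [537.8 538.8 539.4 540.2 540.4 540.5]
142 [29 29 33 33 50 49 49 47 46 35 33 34 33 33 34 33 33 34 30 31 30 29] [538.4 539.  539.8 540.3 540.8]
145 [29 30 32 33 34 33 32 34 34 34 34 34 33 33 33 33 34 33 29 30 28 30] []
148 [29 31 29 35 33 34 33 34 35 34 34 34 33 33 34 33 35 33 30 28 30 30] []
151 [30 30 29 34 34 33 34 33 34 34 33 33 34 33 34 34 34 34 30 30 28 28] []
154 [29 29 29 33 33 33 34 33 33 33 34 33 33 33 34 34 33 32 32 30 29 30] []
157 [30 30 29 34 33 32 33 33 34 34 33 34 34 34 33 33 35 33 34 29 30 31] []
160 [28 29 29 30 33 33 33 34 33 33 33 33 34 34 34 33 34 34 32 30 29 29] []
163 [10 11 12 13 33 33 32 34 33 34 34 33 33 33 34 34 34 33 34 11 12 12] []
166 [12 11 11 12 12 12 12 11 11 11 12 11 11 11 11 11 11 13 11 13 12 12] []
```

Emit:
jog_arm --rows '[[[0.5,1,45],[0,0,0]],[[0.5,1,80],[0,0,0]],[[0.5,1,99],[0,0,0]],[[0.5,1,99],[0,0,0]],[[0.5,1,99],[0,0,0]]]'

```text
time: 6.05
tool_pos: [568.6, 217.9, 70.6]
tcp_rot: [-180.0, 0.0, 103.5]
ft_force: [0.9, 0.5, 0.3]
finger_gap: 60.3
grip_force: 0.0
```

Emit:
jog_arm --rows '[[[0,0,0],[0,0,0]],[[0,0,0],[0,0,0]],[[0,0,0],[0,0,0]],[[0,0,0],[0,0,0]],[[0,0,0],[0,0,0]],[[0,0,0],[0,0,0]]]' --grip 8 --force 50

```text
time: 6.65
tool_pos: [568.2, 218.2, 72.3]
tcp_rot: [-180.0, 0.0, 103.5]
ft_force: [-8.6, -2.5, 12.0]
finger_gap: 18.2
grip_force: 48.9
```

Emit:
jog_arm --rows '[[[0,-8,0],[0,0,0]],[[0,-18,0],[0,0,0]],[[0,-30,0],[0,0,0]],[[0,-42,0],[0,0,0]],[[0,-53,0],[0,0,0]],[[0,-60,0],[0,0,0]],[[0,-64.5,0],[0,0,0]],[[0,-64.5,0],[0,0,0]],[[0,-64.5,0],[0,0,0]],[[0,-64.5,0],[0,0,0]]]'

```text
time: 7.65
tool_pos: [508.6, 203.4, 72.4]
tcp_rot: [179.6, 0.0, 103.5]
ft_force: [9.8, -0.3, -0.0]
finger_gap: 18.4
grip_force: 49.7
```

Run:
```python
from h import *
p,T=cam('wrist');a,d=r.snapshot('wrist');cv2.imwrite('pics/w5.png',a);np.savez('w5.npz',T=T,d=d)
x=np.array([np.cos(np.radians(13.7)),np.sin(np.radians(13.7)),0])
s=r.sense();print(s['time'],s['tool_pos'],s['tool_pos']@x,s['ft_force'],s['finger_gap'],s['grip_force'])
cv2.imwrite('pics/w5c.png',cv2.resize(a[0:210,170:400],(657,600),interpolation=cv2.INTER_CUBIC))
b,dt=r.snapshot('top');cv2.imwrite('pics/t5c.png',cv2.resize(b[135:260,145:270],(600,600),interpolation=cv2.INTER_CUBIC))
```

```text
7.7 [508.59023433 203.43253255  72.39669651] 542.3009784584076 [ 9.28402891 -0.15869539  0.01395273] 18.67330109101683 49.68993902206421
```

View pics/w5c.png

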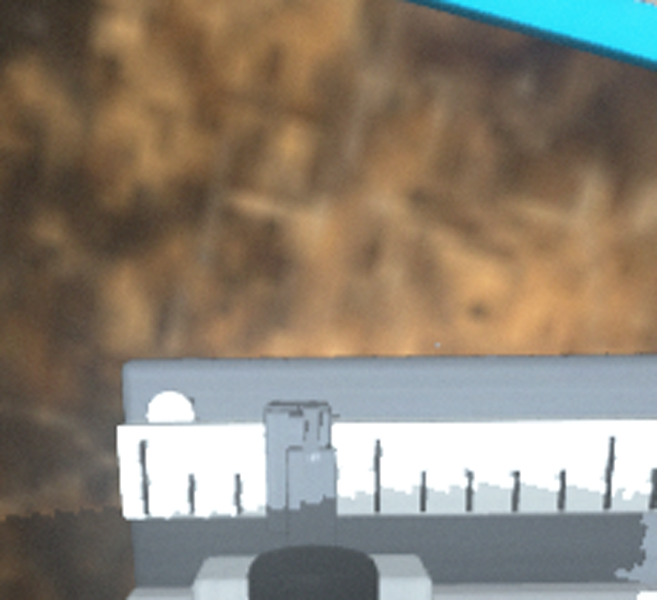

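Run:
```python
from h import *
np.set_printoptions(linewidth=200,suppress=True)
p=r.camera_params('wrist');f=np.load('w5.npz');T=f['T'];P=cloud(p,T,f['d'])
x=np.array([np.cos(np.radians(13.7)),np.sin(np.radians(13.7)),0])
for v in range(138,192,3):
    print(v,P[v,260:292,2].round(0).astype(int))
for u in range(262,290,2): print(u,[round(float(ray(p,T,u,150,z)@x),1) for z in(33,41,50)])
a=cv2.imread('pics/w5.png');cv2.imwrite('pics/w5d.png',cv2.resize(a[130:200,250:300],(500,700)[:1]+(600,),interpolation=cv2.INTER_NEAREST))
```

```text
138 [11 11 12 11 11 12 11 12 12 12 12 10 12 12 11 12 13 11 11 10 12 12 11 11 11 11 12 12 10 11 12 13]
141 [12 12 12 24 30 28 31 32 30 30 29 30 31 29 30 30 31 30 31 31 30 30 30 31 30 12 12 11 12 12 11 12]
144 [12 11 31 33 33 34 34 33 34 34 33 42 41 42 42 42 43 42 42 43 42 33 34 34 34 34 11 11 11 11 12 11]
147 [23 24 32 34 34 33 34 33 34 34 33 50 49 50 48 49 49 43 42 45 43 34 33 35 33 33 26 26 25 25 25 26]
150 [29 30 33 34 33 34 33 34 33 33 34 50 51 50 49 49 49 44 42 41 43 33 33 34 34 32 30 29 30 31 29 30]
153 [                  29                   30                   32                   34                   33                   33                   32                   34                   34
                   34                   33                   34                   34                   33                   34                   34 -9223372036854775808                   44
                   43                   42                   43                   43                   33                   33                   34                   35                   30
                
[... 2196 characters left out ...]
34 35 34 42 41 43 43 42 43 42 43 43 43 41 43 43 42 43 41 41 12 11 12 13]
186 [12 12 10 11 11 33 33 33 34 33 33 42 43 44 43 42 42 43 43 44 43 42 43 42 43 42 43 42 13 11 11 11]
189 [12 11 12 13 10 12 12 12 11 10 10 43 42 43 42 44 43 42 43 43 42 44 42 43 42 41 43 41 13 13 12 12]
262 [532.1, 532.5, 533.0]
264 [533.3, 533.7, 534.1]
266 [534.5, 534.8, 535.2]
268 [535.7, 535.9, 536.2]
270 [536.9, 537.1, 537.3]
272 [538.1, 538.2, 538.4]
274 [539.3, 539.4, 539.5]
276 [540.5, 540.5, 540.5]
278 [541.6, 541.6, 541.6]
280 [542.8, 542.8, 542.7]
282 [544.0, 543.9, 543.8]
284 [545.2, 545.0, 544.8]
286 [546.4, 546.2, 545.9]
288 [547.6, 547.3, 547.0]<stdin>:6: RuntimeWarning: invalid value encountered in cast
```

View pics/w5d.png

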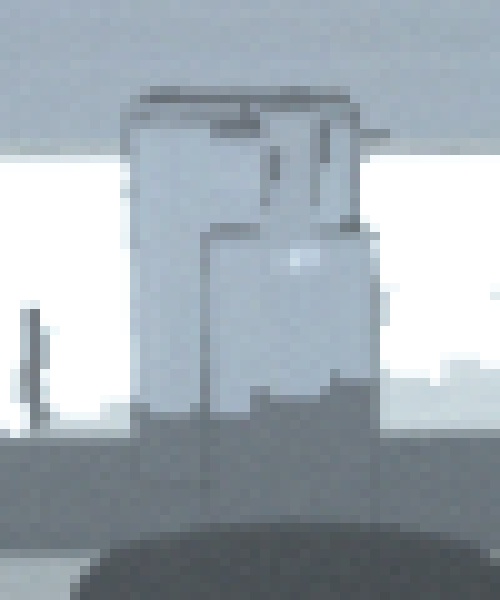

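Emit:
jog_arm --rows '[[[0,-2,0],[0,0,0]],[[0,-3,0],[0,0,0]],[[0,-3,0],[0,0,0]],[[0,-3,0],[0,0,0]],[[0,-3,0],[0,0,0]],[[0,-3,0],[0,0,0]],[[0,-3,0],[0,0,0]]]'

```text
time: 8.45
tool_pos: [505.8, 202.8, 72.4]
tcp_rot: [179.6, 0.0, 103.5]
ft_force: [10.2, -0.7, 0.6]
finger_gap: 18.2
grip_force: 49.7
```

Run:
```python
from h import *
p,T=cam('wrist');a,d=r.snapshot('wrist');P=cloud(p,T,d)
x=np.array([np.cos(np.radians(13.7)),np.sin(np.radians(13.7)),0])
s=r.sense();print(s['time'],s['tool_pos']@x,s['ft_force'],s['finger_gap'],s['grip_force'])
np.set_printoptions(linewidth=200)
for v in(144,148,150,152,156,165,171):
    z=P[v,255:300,2];i=np.nonzero((z>39)&(z<46.5))[0];j=np.nonzero(z>=46.5)[0]
    for k in(i,j): 
        if len(k): print(v,k[0]+255,k[-1]+255,ray(p,T,(k[0]+k[-1])/2+255,v,42)@x,end=' | ')
    print()
# lever knob via top view
pt,Tt=cam('top');b,dt=r.snapshot('top');Q=cloud(pt,Tt,dt)
m=(Q[...,2]>98)&(Q[...,2]<108)&(abs(Q[...,0]-630)<40)&(abs(Q[...,1]-85)<40)
print(m.sum(),Q[m].mean(0))
```

```text
8.5 539.4153254713573 [10.71412384 -0.71191149 -0.26698402] 18.658442656320386 49.68896448612213
144 276 281 539.0887130799133 | 
148 276 281 539.0755259375284 | 
150 276 281 539.068896943001 | 
152 276 281 539.0622441634508 | 
156 276 285 540.1848601276109 | 
165 270 287 539.0184123912956 | 
171 270 287 538.9978315810469 | 
34 [634.51668914  90.19515282 102.08314955]
```

Run:
```python
from h import *
p,T=cam('wrist');a,d=r.snapshot('wrist');P=cloud(p,T,d)
np.set_printoptions(linewidth=220)
for v in range(141,157): print(v,np.nan_to_num(P[v,265:292,2]).round(0).astype(int))
```

```text
141 [13 11 12 28 31 31 31 31 31 31 31 31 30 31 31 33 31 31 31 30 32 30 32 30 28 12 12]
142 [12 11 32 32 32 33 32 31 31 31 33 40 40 42 41 41 30 31 32 30 32 32 31 31 30 11 12]
143 [12 12 31 31 33 32 33 33 32 32 32 43 43 42 41 42 32 35 32 33 35 31 32 33 32 32 12]
144 [11 12 33 32 33 33 33 33 33 33 33 42 43 42 42 43 42 34 32 33 33 34 33 34 32 31 11]
145 [12 12 34 33 34 34 33 34 33 33 34 51 49 50 50 50 50 34 34 35 34 32 33 34 33 33 12]
146 [15 15 33 33 33 35 33 33 33 34 33 50 49 50 49 50 50 33 34 33 33 34 34 35 34 33 18]
147 [23 25 34 33 33 32 35 34 34 33 33 51 51 50 50 49 49 34 34 34 33 33 34 34 34 34 25]
148 [29 29 33 33 34 34 33 34 34 33 32 50 49 50 49 50 50 34 33 34 34 35 33 34 33 33 29]
149 [30 29 33 34 34 34 34 33 34 34 33 48 48 49 50 50 49 34 34 33 34 34 34 34 33 32 29]
150 [31 30 32 34 35 34 34 35 33 33 33 50 50 48 50 49 51 34 35 34 34 34 34 32 33 33 29]
151 [30 29 33 34 34 32 34 33 34 34 33 50 50  0 49 50 50 35 33 33 33 33 33 33 33 33 30]
152 [30 30 34 33 34 33 33 33 33 33 34 51 50 51 48 50 50 32 34 34 34 33 33 34 33 33  0]
153 [31 30 32 32 34 33 34 33 34 33 34 41 43 42 42 43 43 33 34 34 33 34 34 33 33 33 29]
154 [29 30 33 32 34 35 34 33 35 34 34 43 42 43 43 43 42 32 33 33 34 34 34 34 34 33 30]
155 [29 28 33 34 34 33 33 34 33 34 33 43 41 43 42 42 43 34 33 33 34 33 35 33 34 32 29]
156 [30 30 34 32 34 33 33 33 34 34 34 43 43 42 43 44  0 39 40 39 40 34 34 35 33 32 29]
```

The fin (z 50) and the pointer blade (z 42) fill the same pixel columns, so they are aligned. The lever knob is at (634.5, 90.2), which is in the notch.

```bash
python3 -c "
from h import *
print(r.hand_in())"
```

```text
the job is handed in; nothing more can be done
None
```

The job is handed in: the lever is in the far notch beside the upright pin, and the slide is held by its T-handle at 50 N with the pointer within about 0.2 mm of the fin by my measurement. I viewed 11 pictures, one over the limit of 10, and the hand-in gave no verdict.

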